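# Feed core plugs through the counting gate

## Robot

A 6-joint arm with a two-finger parallel gripper is mounted at the origin on the work surface. World frame = base frame: x ahead of the robot, y to its left, z up, the work surface at z = 0. Lengths are in m, angles in rad, forces in N, time in s.
With the tool pointing down it reaches from about 0.35 to 0.85 m from the base axis. Payload 8.1 kg.
Tool frame: the origin (TCP) lies at the centre of the arm's flange, where the gripper is bolted on; the fingertips stand 186 mm ahead of it and the grasp point (between the pads) lies 167 mm ahead of it; z points along the fingers, y is the line along which they close (so a half turn about z gives the same grasp; the last joint's range is limited). The gripper opens to 93 mm and grips with 3 to 60 N. Pads are 15 mm wide; open, the fingers measure 128 mm over their backs; the gripper's body (75 mm by 188 mm) begins 65 mm behind the grasp point.
Start: joints at [1.17, 0.13, 1.488, -0, 1.523, -0.085], TCP at [0.186, 0.57, 0.405] pointing down, gripper open.
Joint ranges: [-2.96, 2.96], [-0.89, 2.26], [0.02, 2.5], [-1.34, 4.48], [0, 2.73], [-2.66, 2.66]. Speed limits (rad/s): [2.39, 2.39, 2.79, 3.14, 3.14, 3.14].

## Interface

Orientations are given as a rotation vector (axis times angle).
In Python, from plant import read_state, read_camera, camera_params, robot gives the robot as it stands.
- The arm moves only by the tool carry_out, never from a script. Its argument "targets" is a list of rows, each an object of numbers: "hand": the opening in per cent of the stroke, from 0 (shut) to 100 (fully open); "x", "y", "z": the shift along the tool's x, y, z in m; "ax", "ay", "az": the turn, a rotation vector about the tool's x, y, z in rad. In form: [{"hand": .., "x": .., "y": .., "z": .., "ax": .., "ay": .., "az": ..}, ...]. A call has 1 to 8 rows; each row is the pose to reach, as a shift and turn from the pose commanded when the call began, along the tool's axes at that moment; what a row does not reach only later rows make up. A row lasts 1/8 s, in which the tool goes at most 62.5 mm and 10.7 degrees, less where a joint would pass 70% of its speed; a pose out of reach is approached as far as the arm can. A call with a gripper value outside its range is refused whole. The fingers move at their own pace and stop on an object; "newtons" is the grip in N (left out, the last holds). Time passes only in rows, so rows that repeat a pose let the fingers close. It gives the time, the measured TCP pose, the force, the opening and the grip force at its end, in the units of the state.
- read_state(): the state, without advancing time (a new reading comes with each control period).
- read_camera(name): name is "side" or "top"; returns (picture, depth): 480x640x3 uint8, blue, green, red; 480x640 float32, m along the optical axis (not along the pixel's ray), 0 where there is no reading.
- camera_params(name): a dict with "fx", "fy", "cx", "cy" (pixels), "position" and "rotation" of the camera in the world. Camera axes: x right, y up, looking along -z (the intrinsics and any distortion apply to the point x, -y, -z); pixel columns grow to the right and rows downward; lengths in m; the calibration is good to about 2 mm. A picture is of the moment at which its call begins. camera_params takes no time and is no camera call.
- robot.close_job(): hands the job in; it is judged then, once.
The state is a dict: "t": time; "q": joint angles; "dq": joint speeds; "joint_torque": joint torques, N m; "tool_pos": TCP position; "orientation": TCP orientation; "force": force on the tool from outside, world axes, zero at the start; "wrist_torque": the same for the moment, N m; "opening": finger opening in m; "gripper_force": force on a finger pad.
Only numpy, scipy, OpenCV 4.12 (cv2) and the standard library are available. Lean on these libraries where they do the work, as an engineer would, in place of code of your own. Each camera call takes 0.05 s, during which the arm holds its last target. There are 200 camera calls.

## Task

Count the three steel core plugs lying on the counting tray into its slot: with a fingertip, gently sweep them along the deck and out through the narrow gate one at a time, each dropping into the slot before the next goes through. Do not pinch them or lift them off the deck, leave the wheel bolt and the wheel nut standing where they are on the tray, and do not shift the two brake pads beside it. Finish with the hand clear.

Things in the scene. Friction and masses are not known exactly. Their poses are not given: they have to be found in the camera images.
- tray: Counting tray fixed to the bench, black deck with aluminium rims, 263 mm long (x) by 258 mm wide (y) over all; position and yaw vary. Origin at bench level under the middle of the deck; x points from the deck to the gate and slot, z up.
- deck (a point): Middle of the deck's flat top, 75 mm above the bench, right over the tray's origin. The deck spans tray x -100 to +100, y -125 to +125 mm. Rims 4 mm thick stand 14 mm above it: at the rear (inner face x -100), at the sides (inner faces y -125 and +125), and the gate wall (x 96 to 100), broken only by the gate.
- gate (a point): Middle of the gate, at deck height on the edge where the plugs drop: tray x 100, y 0. The gate is an opening 38 mm wide (y -19 to +19) in the gate wall. On the deck side two slanting cheeks, 4 mm thick, as high as the rim, lead into it: the clear way between them narrows evenly from about 96 mm at x 72 to 40 mm at x 96.
- slot (a point): Centre of the slot's floor, tray x 127.5, y 0, 4 mm above the bench. The slot is open on top, sheer-walled, x 100 to 155 and y -70 to +70 mm, its floor 71 mm below the deck; its end wall rises 14 mm above deck level.
- plug_a: Steel core plug, a plain flat disc 30 mm in diameter and 10 mm high, about 25 g, loose, lying flat on the tray's deck on the +y side; origin at the centre of its underside, z up. The three are alike. It slides freely and can also tip over the deck's edge once its centre is past it.
- plug_b: Steel core plug, a plain flat disc 30 mm in diameter and 10 mm high, about 25 g, loose, lying flat on the tray's deck near the middle line, farther ahead than the others; origin at the centre of its underside, z up. The three are alike. It slides freely and can also tip over the deck's edge once its centre is past it.
- plug_c: Steel core plug, a plain flat disc 30 mm in diameter and 10 mm high, about 25 g, loose, lying flat on the tray's deck on the -y side; origin at the centre of its underside, z up. The three are alike. It slides freely and can also tip over the deck's edge once its centre is past it.
- bolt: Wheel bolt standing on its head on the deck near one front corner, 46 mm high, widest 24 mm in diameter; origin at the centre of its underside. It must stay.
- nut: Closed wheel nut standing on the deck near the other front corner, 32 mm high, 24 mm in diameter at its foot; origin at the centre of its underside. It must stay.
- pad_l: Brake pad lying on the bench beyond the tray's +y side, 50 x 110 x 16 mm, origin at the centre of its underside. It must stay.
- pad_r: The same brake pad beyond the tray's -y side. It must stay.
Mind the look-alikes: they are no part of the job. Leave any green or yellow look-alike of the plug_b alone.

How it is judged:
On the way, in this order (a step that is already met when the one before it is completed fails the run):
1. one plug is in the slot, the other two not yet (((x of plug_a in the frame of tray between 0.1 and 0.156 m and y of plug_a in the frame of tray between -0.072 and 0.072 m and z of plug_a in the frame of tray below 0.062 m) or (x of plug_b in the frame of tray between 0.1 and 0.156 m and y of plug_b in the frame of tray between -0.072 and 0.072 m and z of plug_b in the frame of tray below 0.062 m) or (x of plug_c in the frame of tray between 0.1 and 0.156 m and y of plug_c in the frame of tray between -0.072 and 0.072 m and z of plug_c in the frame of tray below 0.062 m))), for 0.2 s.
2. a second plug is in the slot, the third not yet ((((x of plug_a in the frame of tray between 0.1 and 0.156 m and y of plug_a in the frame of tray between -0.072 and 0.072 m and z of plug_a in the frame of tray below 0.062 m) and (x of plug_b in the frame of tray between 0.1 and 0.156 m and y of plug_b in the frame of tray between -0.072 and 0.072 m and z of plug_b in the frame of tray below 0.062 m)) or ((x of plug_a in the frame of tray between 0.1 and 0.156 m and y of plug_a in the frame of tray between -0.072 and 0.072 m and z of plug_a in the frame of tray below 0.062 m) and (x of plug_c in the frame of tray between 0.1 and 0.156 m and y of plug_c in the frame of tray between -0.072 and 0.072 m and z of plug_c in the frame of tray below 0.062 m)) or ((x of plug_b in the frame of tray between 0.1 and 0.156 m and y of plug_b in the frame of tray between -0.072 and 0.072 m and z of plug_b in the frame of tray below 0.062 m) and (x of plug_c in the frame of tray between 0.1 and 0.156 m and y of plug_c in the frame of tray between -0.072 and 0.072 m and z of plug_c in the frame of tray below 0.062 m)))), for 0.2 s.
3. the third plug is in the slot (x of plug_a in the frame of tray between 0.1 and 0.156 m and y of plug_a in the frame of tray between -0.072 and 0.072 m and z of each of plug_a, plug_b, plug_c in the frame of tray below 0.062 m and x of plug_b in the frame of tray between 0.1 and 0.156 m and y of plug_b in the frame of tray between -0.072 and 0.072 m and x of plug_c in the frame of tray between 0.1 and 0.156 m and y of plug_c in the frame of tray between -0.072 and 0.072 m), for 0.2 s.
At the end, for the whole second after the job is handed in: All three plugs lie at rest in the slot behind the gate, the centre of each underside lower than 62 mm above the bench (13 mm or more below the deck) (all of step 3 and linear speed of each of plug_a, plug_b, plug_c below 0.02 m/s); the robot touches nothing.
It fails at once if a plug is lifted more than 10 mm off the deck (height (world z) of any of plug_a, plug_b, plug_c above 0.085 m).
It fails at once if a plug is pinched or pressed by the fingers with more than 18 N (contact force between the fingers and plug_a above 18 N or contact force between the fingers and plug_b above 18 N or contact force between the fingers and plug_c above 18 N).
It fails at once if the bolt or the nut is shifted more than 20 mm or tipped (distance of any of bolt, nut from where it was at the start of the episode above 0.02 m or angle between any of bolt, nut's own z axis and vertical above 0.4 rad).
It fails at once if a brake pad is shifted more than 30 mm (distance of any of pad_l, pad_r from where it was at the start of the episode above 0.03 m).
It also fails if it takes over 69 s, if anything falls off the work surface, if the arm or the gripper's body presses on something with over 40 N, if the wrist force passes 120 N, or if a joint passes its speed limit or range.

## Working session

There is one attempt and no reset: what is moved stays moved. The work goes in short steps, Python scripts to look and compute and a tool call to move; the robot and the scene stay as the last step left them, time stands still between calls to the robot, and variables do not carry over. Pictures are saved under pics/ and viewed, at most 10 in all, crops included, and the job is handed in when it is done.

Besides the shell and the picture viewer there is one more tool, called after "Request:" as name([rows], argument=value, ...), one row to a line, values as JSON. carry_out: Moves the arm, as the interface text tells. Its arguments: {"type":"object","properties":{"targets":{"type":"array","items":{"type":"object","properties":{"hand":{"type":"number"},"x":{"type":"number"},"y":{"type":"number"},"z":{"type":"number"},"ax":{"type":"number"},"ay":{"type":"number"},"az":{"type":"number"}}}},"newtons":{"type":"number"}},"required":["targets"]}

```bash
mkdir -p pics; ls; python3 - <<'E'
from plant import *
import cv2
s=read_state(); print({k:s[k] for k in('t','tool_pos','orientation','opening','force')})
for n in('top','side'):
    im,d=read_camera(n); cv2.imwrite(f'pics/{n}0.png',im); print(n,camera_params(n))
E
```

```text
pics
{'t': 0.0, 'tool_pos': array([0.18624237, 0.57012894, 0.40369803]), 'orientation': array([-4.93889322e-01, -3.10211375e+00,  2.78620668e-03]), 'opening': 0.09281571949573846, 'force': array([0.4851012 , 0.4978522 , 1.02553993])}
top {'fx': 613.6888491404259, 'fy': 613.6888491404259, 'cx': 311.37180801460966, 'cy': 237.1524413597476, 'position': array([0.306578  , 0.05473811, 1.12584807]), 'rotation': array([ 0.1555855 , -0.16429354, -1.66294215])}
side {'fx': 463.52881698050527, 'fy': 463.52881698050527, 'cx': 324.8188232901094, 'cy': 231.82222769637784, 'position': array([0.41895374, 0.51897782, 0.55400269]), 'rotation': array([ 0.07364938, -1.16872648, -2.76618814])}
```

View pics/top0.png

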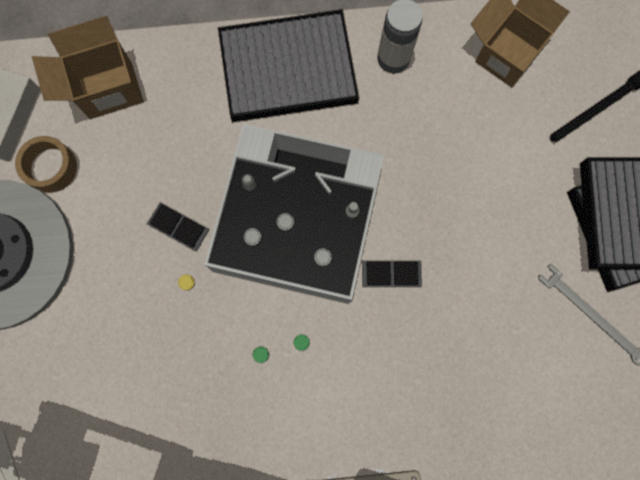

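View pics/side0.png

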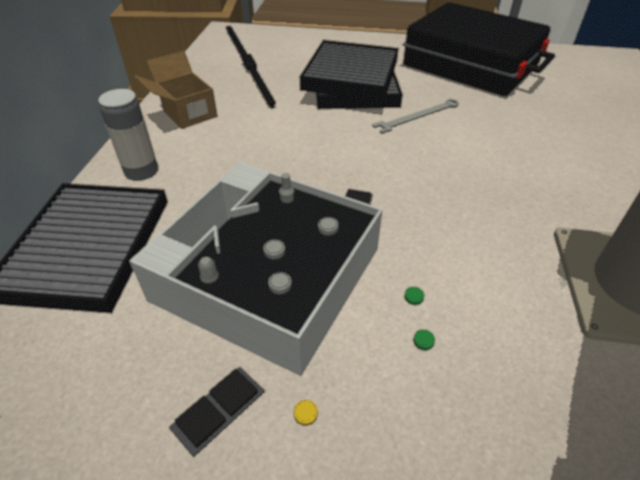

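```bash
cat > h.py <<'E'
import numpy as np, cv2
from scipy.spatial.transform import Rotation as R
from plant import read_state, read_camera, camera_params
def ray(p,uv):
    uv=np.atleast_2d(uv).astype(float)
    d=np.c_[(uv[:,0]-p['cx'])/p['fx'],-(uv[:,1]-p['cy'])/p['fy'],-np.ones(len(uv))]
    return d@R.from_rotvec(p['rotation']).as_matrix().T
def onplane(p,uv,z):
    d=ray(p,uv); return p['position']+d*((z-p['position'][2])/d[:,2])[:,None]
def cloud(p,depth):
    v,u=np.mgrid[:480,:640]; return (p['position']+ray(p,np.c_[u.ravel(),v.ravel()])*depth.reshape(-1,1)).reshape(480,640,3)
E
python3 - <<'E'
from h import *
p=camera_params('top'); im,d=read_camera('top'); P=cloud(p,d)
z=P[...,2]; roi=np.zeros((480,640),bool); roi[120:305,200:390]=1
print('bench z',np.median(z[320:340,230:300]),'deck',np.median(z[230:250,265:275]))
m=(roi&(z>.06)&(z<.1)).astype(np.uint8); m=cv2.morphologyEx(m,cv2.MORPH_OPEN,np.ones((3,3)))
pts=P[m>0][:,:2].astype(np.float32); print('footprint',cv2.minAreaRect(pts))
g=im.max(2); dk=(roi&(g<60)).astype(np.uint8)
c=max(cv2.findContours(dk,0,2)[0],key=cv2.contourArea)
r=cv2.boxPoints(cv2.minAreaRect(c)); print('dark box px',r.tolist(), onplane(p,r,.075)[:,:2].tolist())
# gray blobs on deck
fill=cv2.drawContours(np.zeros_like(dk),[cv2.convexHull(c)],-1,1,-1)
b=((g>75)&(fill>0)).astype(np.uint8); n,l,st,ce=cv2.connectedComponentsWithStats(b)
for i in range(1,n):
    if st[i,4]>60:
        zz=z[l==i]; print(st[i].tolist(),ce[i].round(1),'top z',np.percentile(zz,[50,95]).round(4),'xy@.085',onplane(p,ce[i],.085)[0,:2].round(4))
ps=camera_params('side'); 
cv2.imwrite('pics/crop.png',cv2.resize(im[120:305,200:390],None,fx=3,fy=3,interpolation=2))
E
```

```text
bench z 0.0007773676749754932 deck 0.07542099051934659
footprint ((0.5704993605613708, 0.06167098879814148), (0.258994996547699, 0.26488134264945984), 71.05164337158203)
dark box px [[208.85415649414062, 261.6220703125], [237.63223266601562, 138.835693359375], [377.0666198730469, 171.515625], [348.2885437011719, 294.302001953125]] [[0.4944675425275141, 0.2196095232369829], [0.7136692795654089, 0.15330699687444924], [0.6275000072913018, -0.09002204362628294], [0.4142769525412589, -0.014812396733897205]]
[240, 151, 56, 30, 446] [269.9 163.5] top z [0.0879 0.0922] xy@.085 [0.658  0.0988]
[315, 165, 54, 28, 464] [340.6 178.7] top z [0.0884 0.0924] xy@.085 [ 0.6176 -0.023 ]
[242, 174, 11, 11, 84] [247.  179.4] top z [0.1059 0.11  ] xy@.085 [0.6328 0.1415]
[346, 202, 13, 15, 139] [352.2 209.1] top z [0.0983 0.1233] xy@.085 [ 0.5608 -0.0372]
[276, 213, 18, 18, 242] [284.8 221.2] top z [0.0854 0.0888] xy@.085 [0.5507 0.0818]
[244, 228, 17, 18, 239] [251.9 236.3] top z [0.0858 0.0895] xy@.085 [0.5296 0.1409]
[314, 248, 18, 18, 249] [322.4 256.6] top z [0.0853 0.0891] xy@.085 [0.4821 0.0231]
```

View pics/crop.png

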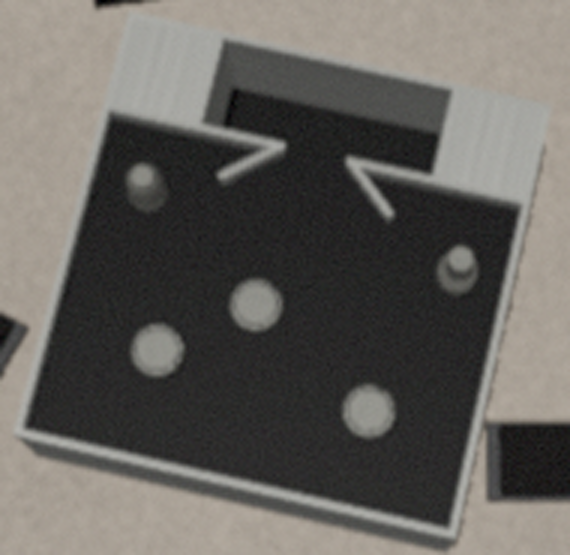

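Candidates: grey discs at (252,236), (285,221) and (322,257) on the deck. The look-alikes are green at (260,354) and (302,342) and yellow at (186,282), all on the bench. The crop confirms that the three grey discs are the plugs. The one farthest ahead near the middle line, (285,221), is plug_b; (252,236) is on the +y side and (322,257) on the -y side. The bolt and nut are at (247,180) and (352,209).

```bash
cat >> h.py <<'E'
YAW=np.deg2rad(-18.95); X=np.array([np.cos(YAW),np.sin(YAW)]); Y=np.array([-X[1],X[0]])
O=np.array([.5705,.0617])-.0275*X
T=lambda w:(np.c_[(np.atleast_2d(w)[:,:2]-O)@X,(np.atleast_2d(w)[:,:2]-O)@Y]*1000).round(1)
def blobs(cam,zp=.085):
    p=camera_params(cam); im,d=read_camera(cam); P=cloud(p,d); t=(P[...,:2]-O)
    tx,ty,z=t@X,t@Y,P[...,2]
    roi=(abs(tx+.003)<.095)&(abs(ty)<.118)&(z>.06)&(z<.1)
    b=(roi&(im.max(2)>75)).astype(np.uint8); b=cv2.morphologyEx(b,cv2.MORPH_OPEN,np.ones((3,3)))
    n,l,st,ce=cv2.connectedComponentsWithStats(b)
    out=[(st[i,4],ce[i].round(0).tolist(),T(onplane(p,ce[i],zp))[0].tolist()) for i in range(1,n) if st[i,4]>60]
    return im,out
def tip():
    s=read_state(); M=R.from_rotvec(s['orientation']).as_matrix()
    return s,M,s['tool_pos']+M[:,2]*.186
E
python3 - <<'E'
from h import *
for c in('top','side'):
    im,o=blobs(c); print(c); [print(*x) for x in o]
p=camera_params('top')
print('cheek ends tray', T(onplane(p,[[295,169],[316,173.3]],.089)).tolist())
s,M,t=tip(); print(s['tool_pos'],T(t),t[2],'\n',M.round(3))
print('tool y->tray angle', np.degrees(np.arctan2(M[1,1],M[0,1])-YAW), 'tool x', np.degrees(np.arctan2(M[1,0],M[0,0])-YAW))
E
```

```text
top
71 [280.0, 175.0] [81.8, 40.6]
71 [325.0, 185.0] [81.8, -40.4]
236 [285.0, 221.0] [2.3, 12.4]
233 [252.0, 236.0] [-36.6, 61.5]
250 [322.0, 257.0] [-43.6, -65.3]
side
163 [286.0, 193.0] [47.3, -95.7]
187 [249.0, 208.0] [79.7, -38.1]
270 [328.0, 225.0] [-43.9, -61.7]
82 [216.0, 243.0] [78.6, 44.1]
304 [274.0, 248.0] [1.1, 15.6]
189 [208.0, 274.0] [52.8, 96.8]
373 [279.0, 282.0] [-37.5, 64.3]
cheek ends tray [[97.3, 17.3], [98.1, -20.6]]
[0.18628791 0.57024293 0.4042297 ] [[-501.   356.1]] 0.21822976358112367 
 [[-0.951  0.311 -0.   ]
 [ 0.311  0.951 -0.001]
 [ 0.    -0.001 -1.   ]]
tool y->tray angle 90.85716583923717 tool x 180.85716252100954
```

Request:
carry_out([
  {"hand":0,"x":-0.05,"y":-0.032,"z":0.0,"ax":0,"ay":0,"az":0.17},
  {"hand":0,"x":-0.1,"y":-0.064,"z":0.0,"ax":0,"ay":0,"az":0.34},
  {"hand":0,"x":-0.15,"y":-0.096,"z":0.0,"ax":0,"ay":0,"az":0.51},
  {"hand":0,"x":-0.2,"y":-0.128,"z":0.0,"ax":0,"ay":0,"az":0.68},
  {"hand":0,"x":-0.25,"y":-0.16,"z":0.0,"ax":0,"ay":0,"az":0.85},
  {"hand":0,"x":-0.3,"y":-0.192,"z":0.0,"ax":0,"ay":0,"az":1.02},
  {"hand":0,"x":-0.35,"y":-0.224,"z":0.0,"ax":0,"ay":0,"az":1.19},
  {"hand":0,"x":-0.4,"y":-0.256,"z":0.0,"ax":0,"ay":0,"az":1.36},
], newtons=5)

```text
t: 1.25
tool_pos: [0.4879, 0.2011, 0.4049]
orientation: [2.341, 2.095, 0.001]
force: [0.7, 0.5, -0.3]
opening: 0.0175
gripper_force: 0.0
```

```bash
cat > st.py <<'E'
from h import *
import sys
s,M,t=tip(); print('t',round(s['t'],2),'tip tray',T(t)[0],'z',round(t[2],4),'toolx ang',np.degrees(np.arctan2(M[1,0],M[0,0])-YAW).round(2),'tilt',M[2].round(3),'open',round(s['opening'],4),'F',s['force'].round(1),'q6',s['q'][5].round(2))
for c in sys.argv[1:]:
    im,o=blobs(c); print(c); [print(*x) for x in o]
E
python3 st.py
```

```text
t 1.25 tip tray [-95.8 105.1] z 0.2189 toolx ang 102.61 tilt [ 0.  0. -1.] open 0.0175 F [ 0.7  0.5 -0.3] q6 0.4
```

Request:
carry_out([
  {"hand":0,"x":-0.04,"y":0.042,"z":0.02,"ax":0,"ay":0,"az":0.12},
  {"hand":0,"x":-0.081,"y":0.083,"z":0.04,"ax":0,"ay":0,"az":0.226},
  {"hand":0,"x":-0.081,"y":0.083,"z":0.08,"ax":0,"ay":0,"az":0.226},
  {"hand":0,"x":-0.081,"y":0.083,"z":0.1,"ax":0,"ay":0,"az":0.226},
  {"hand":0,"x":-0.081,"y":0.083,"z":0.1,"ax":0,"ay":0,"az":0.226},
])

```text
t: 1.88
tool_pos: [0.5601, 0.1139, 0.3029]
orientation: [-2.555, -1.825, 0.005]
force: [-0.1, -0.4, -0.0]
opening: 0.0005
gripper_force: 0.0
```

```bash
python3 st.py top side; python3 - <<'E'
from h import *
a,_=read_camera('side'); cv2.imwrite('pics/s1.png',cv2.resize(a[90:370,130:450],None,fx=2,fy=2,interpolation=2))
E
```

```text
t 1.88 tip tray [ 0.  45.7] z 0.1169 toolx ang 90.03 tilt [-0.002 -0.004 -1.   ] open 0.0005 F [-0.1 -0.4 -0. ] q6 0.44
top
71 [325.0, 185.0] [81.8, -40.4]
100 [285.0, 221.0] [2.8, 12.5]
side
247 [328.0, 226.0] [-45.4, -59.5]
81 [217.0, 243.0] [78.2, 44.4]
258 [274.0, 249.0] [-0.5, 17.5]
214 [208.0, 274.0] [53.0, 97.3]
340 [279.0, 283.0] [-38.5, 66.1]
```

View pics/s1.png

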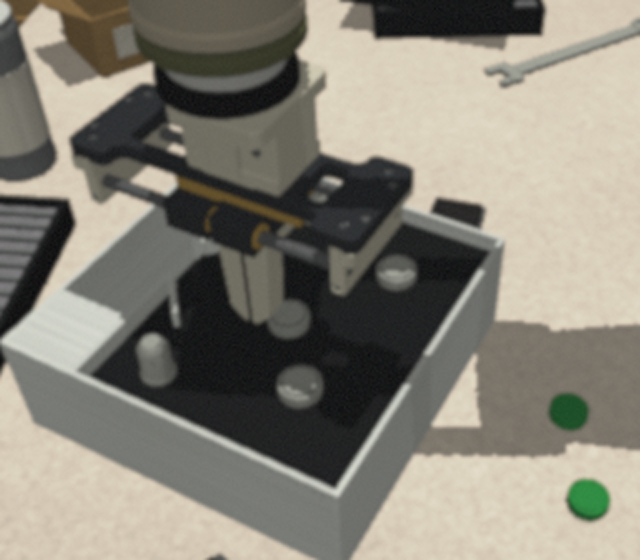

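The closed fingertip hovers at crop pixel (255,310), on the +y side of plug_b (290,318). Plug_a is at (300,387), plug_c at (397,272), and the nut at (155,360). I'll lower it and push plug_b sideways to the middle line.

Request:
carry_out([
  {"hand":0,"x":0,"y":0.0,"z":0.02},
  {"hand":0,"x":0,"y":0.0,"z":0.038},
  {"hand":0,"x":-0.006,"y":0.0,"z":0.038},
  {"hand":0,"x":-0.011,"y":0.0,"z":0.038},
  {"hand":0,"x":-0.015,"y":0.0,"z":0.038},
  {"hand":0,"x":-0.019,"y":0.0,"z":0.038},
  {"hand":0,"x":-0.023,"y":0,"z":0.038},
  {"hand":0,"x":-0.023,"y":0,"z":0.038},
])

```text
schema error: expected keys hand, x, y, z, ax, ay, az
```

```bash
python3 st.py top side
```

```text
t 2.02 tip tray [ 2.3 47.1] z 0.1206 toolx ang 90.06 tilt [ 0.001  0.002 -1.   ] open 0.0003 F [-0.1  1.1  1. ] q6 0.44
top
71 [325.0, 185.0] [81.8, -40.4]
103 [285.0, 221.0] [2.7, 12.6]
side
250 [328.0, 226.0] [-45.2, -59.5]
82 [217.0, 243.0] [78.2, 44.3]
283 [274.0, 249.0] [0.2, 17.4]
215 [208.0, 275.0] [52.6, 97.5]
340 [279.0, 283.0] [-38.4, 66.0]
```

Request:
carry_out([
  {"hand":0,"x":0,"y":0.0,"z":0.02,"ax":0,"ay":0,"az":0},
  {"hand":0,"x":0,"y":0.0,"z":0.04,"ax":0,"ay":0,"az":0},
  {"hand":0,"x":-0.006,"y":0.0,"z":0.04,"ax":0,"ay":0,"az":0},
  {"hand":0,"x":-0.011,"y":0.0,"z":0.04,"ax":0,"ay":0,"az":0},
  {"hand":0,"x":-0.015,"y":0.0,"z":0.04,"ax":0,"ay":0,"az":0},
  {"hand":0,"x":-0.019,"y":0.0,"z":0.04,"ax":0,"ay":0,"az":0},
  {"hand":0,"x":-0.023,"y":0,"z":0.04,"ax":0,"ay":0,"az":0},
  {"hand":0,"x":-0.024,"y":0,"z":0.04,"ax":0,"ay":0,"az":0},
])

```text
t: 3.12
tool_pos: [0.5533, 0.0905, 0.2649]
orientation: [2.557, 1.825, 0.0]
force: [-0.5, -0.1, -0.1]
opening: 0.0007
gripper_force: 0.0
```

```bash
python3 st.py top side
```

```text
t 3.12 tip tray [ 1.9 21.7] z 0.0789 toolx ang 89.97 tilt [ 0.  0. -1.] open 0.0007 F [-0.5 -0.1 -0.1] q6 0.4
top
98 [318.0, 258.0] [-46.9, -58.1]
side
107 [332.0, 228.0] [-52.8, -59.1]
79 [217.0, 243.0] [78.1, 44.6]
279 [273.0, 250.0] [0.3, 18.4]
230 [208.0, 274.0] [52.5, 96.7]
395 [279.0, 282.0] [-37.7, 64.8]
```

Request:
carry_out([
  {"hand":0,"x":0.01,"y":0,"z":0,"ax":0,"ay":0,"az":0},
  {"hand":0,"x":0.01,"y":-0.03,"z":0,"ax":0,"ay":0,"az":0},
  {"hand":0,"x":0.01,"y":-0.06,"z":0,"ax":0,"ay":0,"az":0},
  {"hand":0,"x":-0.01,"y":-0.06,"z":0,"ax":0,"ay":0,"az":0},
  {"hand":0,"x":-0.022,"y":-0.06,"z":0,"ax":0,"ay":0,"az":0},
  {"hand":0,"x":-0.022,"y":-0.06,"z":0,"ax":0,"ay":0,"az":0},
])

```text
t: 3.98
tool_pos: [0.4899, 0.0885, 0.265]
orientation: [2.558, 1.822, 0.001]
force: [0.1, -0.0, -0.6]
opening: 0.0006
gripper_force: 0.0
```

```bash
python3 st.py top side
```

```text
t 3.98 tip tray [-57.3  -0.8] z 0.079 toolx ang 89.88 tilt [ 0.     0.001 -1.   ] open 0.0006 F [ 0.1 -0.  -0.6] q6 0.41
top
side
140 [248.0, 210.0] [78.8, -35.2]
89 [217.0, 243.0] [78.4, 44.3]
260 [279.0, 243.0] [0.5, 2.9]
78 [308.0, 255.0] [-48.0, 4.8]
114 [319.0, 258.0] [-63.6, 1.9]
219 [209.0, 274.0] [52.2, 96.7]
386 [279.0, 282.0] [-37.5, 64.8]
```

Request:
carry_out([
  {"hand":0,"x":0.001,"y":0.015,"z":0,"ax":0,"ay":0,"az":0},
  {"hand":0,"x":0.001,"y":0.024,"z":0,"ax":0,"ay":0,"az":0},
  {"hand":0,"x":0.001,"y":0.031,"z":0,"ax":0,"ay":0,"az":0},
  {"hand":0,"x":0.001,"y":0.041,"z":0,"ax":0,"ay":0,"az":0},
  {"hand":0,"x":0.001,"y":0.053,"z":0,"ax":0,"ay":0,"az":0},
  {"hand":0,"x":0.001,"y":0.065,"z":0,"ax":0,"ay":0,"az":0},
  {"hand":0,"x":0.001,"y":0.075,"z":0,"ax":0,"ay":0,"az":0},
  {"hand":0,"x":0.001,"y":0.082,"z":0,"ax":0,"ay":0,"az":0},
])

```text
t: 5.08
tool_pos: [0.5679, 0.0635, 0.2647]
orientation: [-2.557, -1.825, 0.0]
force: [-0.4, -0.4, -0.4]
opening: 0.0003
gripper_force: 0.3
```

```bash
python3 st.py top side
```

```text
t 5.08 tip tray [24.4  0.9] z 0.0787 toolx ang 89.97 tilt [-0. -0. -1.] open 0.0003 F [-0.4 -0.4 -0.4] q6 0.35
top
72 [322.0, 251.0] [-34.6, -62.6]
side
63 [243.0, 211.0] [84.6, -29.5]
291 [328.0, 225.0] [-44.4, -61.1]
350 [257.0, 235.0] [35.7, 4.7]
81 [216.0, 243.0] [78.9, 44.2]
227 [208.0, 274.0] [52.4, 96.8]
401 [279.0, 282.0] [-37.6, 64.6]
```

```bash
python3 - <<'E'
from h import *
a,_=read_camera('side'); cv2.imwrite('pics/s2.png',cv2.resize(a[160:300,190:350],None,fx=4,fy=4,interpolation=2))
E
```

```text
(no output)
```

View pics/s2.png

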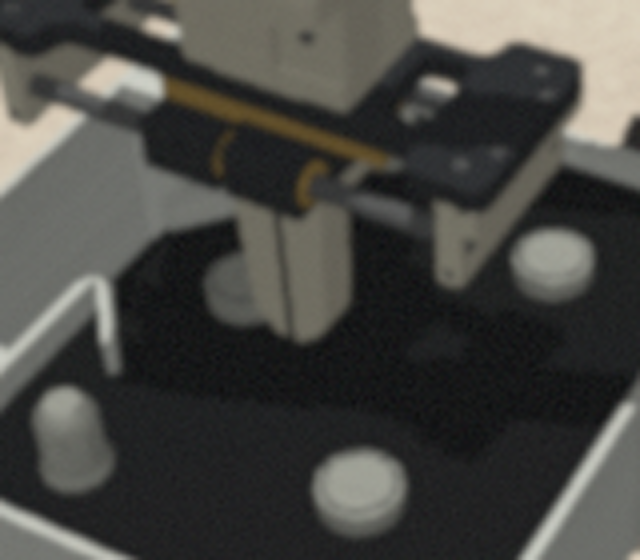

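```bash
python3 - <<'E'
from h import *
p=camera_params('side'); print(T(onplane(p,[[251.3,230],[251.3,231.5],[249.5,231]],.085)).tolist())
# where would plug at (57,0) appear
W=lambda tx,ty,z:np.r_[O+tx/1000*X+ty/1000*Y,z]
for ty in(-8,-4,0,4):
    c=R.from_rotvec(p['rotation']).as_matrix().T@(W(57,ty,.085)-p['position']); u=[p['cx']+p['fx']*c[0]/-c[2],p['cy']+p['fy']*c[1]/c[2]]
    print(ty,np.round(u,1),'crop',np.round([(u[0]-190)*4,(u[1]-160)*4]))
E
```

```text
[[49.5, -0.2], [47.8, 2.4], [50.6, 2.8]]
-8 [250.  225.1] crop [240. 260.]
-4 [248.5 226.7] crop [234. 267.]
0 [246.9 228.4] crop [228. 274.]
4 [245.4 230.1] crop [221. 280.]
```

Request:
carry_out([
  {"hand":0,"x":-0.001,"y":0.008,"z":0,"ax":0,"ay":0,"az":0},
  {"hand":0,"x":-0.001,"y":0.016,"z":0,"ax":0,"ay":0,"az":0},
  {"hand":0,"x":-0.001,"y":0.024,"z":0,"ax":0,"ay":0,"az":0},
  {"hand":0,"x":-0.001,"y":0.032,"z":0,"ax":0,"ay":0,"az":0},
  {"hand":0,"x":-0.001,"y":0.04,"z":0,"ax":0,"ay":0,"az":0},
  {"hand":0,"x":-0.001,"y":0.048,"z":0,"ax":0,"ay":0,"az":0},
  {"hand":0,"x":-0.001,"y":0.056,"z":0,"ax":0,"ay":0,"az":0},
  {"hand":0,"x":-0.001,"y":0.062,"z":0,"ax":0,"ay":0,"az":0},
])

```text
t: 6.22
tool_pos: [0.6261, 0.0426, 0.265]
orientation: [-2.557, -1.825, -0.0]
force: [-2.6, 0.6, 8.4]
opening: 0.0003
gripper_force: 4.0
```

```bash
python3 st.py side; python3 - <<'E'
from h import *
a,_=read_camera('side');b,_=read_camera('top'); cv2.imwrite('pics/s3.png',np.hstack([cv2.resize(a[160:300,170:300],None,fx=3,fy=3,interpolation=2),cv2.resize(b[120:260,240:370],None,fx=3,fy=3,interpolation=2)]))
E
```

```text
t 6.22 tip tray [86.3  0. ] z 0.079 toolx ang 89.98 tilt [ 0. -0. -1.] open 0.0003 F [-2.6  0.6  8.4] q6 0.32
side
142 [287.0, 195.0] [44.3, -93.6]
133 [248.0, 209.0] [80.3, -36.4]
150 [231.0, 223.0] [83.5, 2.1]
270 [327.0, 225.0] [-43.7, -60.2]
91 [216.0, 242.0] [78.9, 43.8]
224 [208.0, 274.0] [52.2, 96.8]
401 [279.0, 282.0] [-37.5, 64.6]
```

View pics/s3.png

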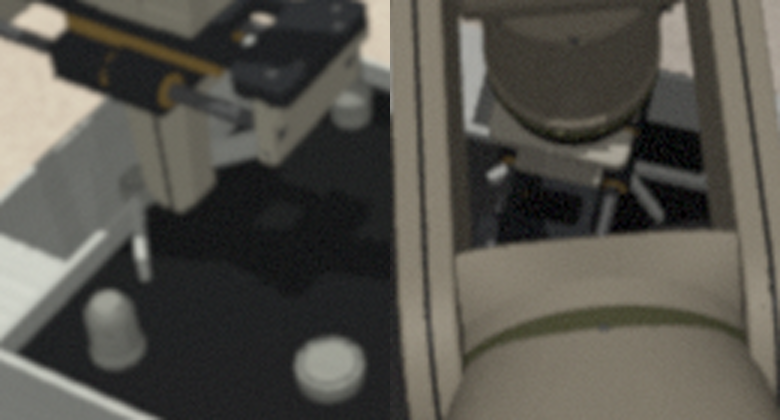

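The side view shows plug_b tipping over the gate edge at crop (132,180), with its rear edge bearing on the fingertip (8 N upward). I'll ease off.

Request:
carry_out([
  {"hand":0,"x":0,"y":-0.004,"z":-0.001,"ax":0,"ay":0,"az":0},
  {"hand":0,"x":0,"y":-0.012,"z":-0.003,"ax":0,"ay":0,"az":0},
  {"hand":0,"x":0,"y":-0.03,"z":-0.003,"ax":0,"ay":0,"az":0},
  {"hand":0,"x":0,"y":-0.03,"z":-0.003,"ax":0,"ay":0,"az":0},
])

```text
t: 6.88
tool_pos: [0.5961, 0.053, 0.2674]
orientation: [-2.556, -1.826, 0.001]
force: [0.5, -0.6, -0.3]
opening: 0.0006
gripper_force: 0.0
```

```bash
python3 st.py side; python3 - <<'E'
from h import *
a,_=read_camera('side');b,_=read_camera('top'); cv2.imwrite('pics/s4.png',np.hstack([cv2.resize(a[160:300,150:300],None,fx=3,fy=3,interpolation=2),cv2.resize(b[120:260,240:370],None,fx=3,fy=3,interpolation=2)]))
E
```

```text
t 6.88 tip tray [54.3  0. ] z 0.0814 toolx ang 90.03 tilt [-0.    -0.001 -1.   ] open 0.0006 F [ 0.5 -0.6 -0.3] q6 0.33
side
294 [328.0, 225.0] [-44.5, -61.1]
169 [247.0, 230.0] [55.9, 2.1]
76 [217.0, 243.0] [77.6, 45.1]
238 [208.0, 274.0] [52.6, 96.7]
401 [279.0, 282.0] [-37.5, 64.6]
```

View pics/s4.png

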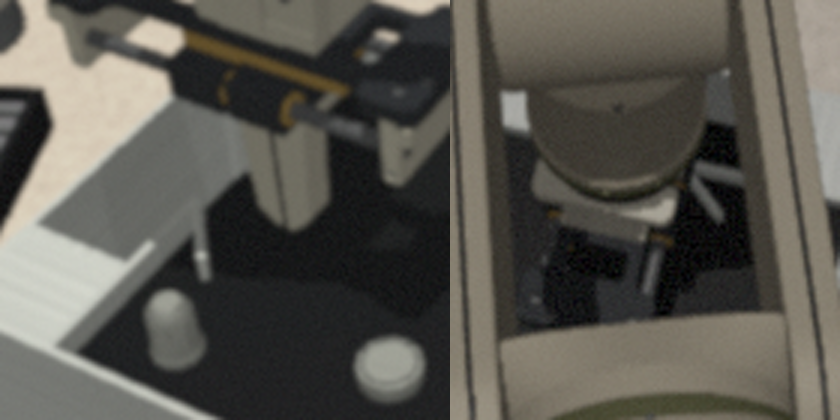

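No plug remains at the gate or on the deck ahead: near gate crop (200,200) there is only the cheek. Plug_b has dropped. Next is plug_a: rise, go over to its +y side, lower and push it to the middle line.

Request:
carry_out([
  {"hand":0,"x":0,"y":-0.01,"z":-0.05,"ax":0,"ay":0,"az":0},
  {"hand":0,"x":0.03,"y":-0.035,"z":-0.052,"ax":0,"ay":0,"az":0},
  {"hand":0,"x":0.06,"y":-0.065,"z":-0.052,"ax":0,"ay":0,"az":0},
  {"hand":0,"x":0.095,"y":-0.091,"z":-0.052,"ax":0,"ay":0,"az":0},
  {"hand":0,"x":0.095,"y":-0.091,"z":-0.052,"ax":0,"ay":0,"az":0},
  {"hand":0,"x":0.095,"y":-0.091,"z":-0.02,"ax":0,"ay":0,"az":0},
  {"hand":0,"x":0.095,"y":-0.091,"z":0.002,"ax":0,"ay":0,"az":0},
  {"hand":0,"x":0.095,"y":-0.091,"z":0.002,"ax":0,"ay":0,"az":0},
])

```text
t: 8.02
tool_pos: [0.5417, 0.1709, 0.2638]
orientation: [-2.557, -1.824, 0.006]
force: [0.5, 0.8, -0.6]
opening: 0.0004
gripper_force: 0.0
```

```bash
python3 st.py side top
```

```text
t 8.03 tip tray [-35.7  93.5] z 0.0778 toolx ang 89.94 tilt [-0.002 -0.003 -1.   ] open 0.0004 F [ 0.5  0.8 -0.6] q6 0.55
side
265 [328.0, 225.0] [-43.6, -62.5]
187 [208.0, 274.0] [52.2, 96.9]
194 [274.0, 296.0] [-43.9, 87.7]
87 [257.0, 298.0] [-25.8, 99.8]
top
85 [280.0, 175.0] [81.2, 40.9]
71 [325.0, 185.0] [81.7, -40.2]
88 [251.0, 237.0] [-38.6, 63.4]
258 [323.0, 257.0] [-43.5, -65.5]
```

Request:
carry_out([
  {"hand":0,"x":-0.006,"y":0,"z":0,"ax":0,"ay":0,"az":0},
  {"hand":0,"x":-0.013,"y":0,"z":0,"ax":0,"ay":0,"az":0},
  {"hand":0,"x":-0.024,"y":0,"z":0,"ax":0,"ay":0,"az":0},
  {"hand":0,"x":-0.036,"y":0,"z":0,"ax":0,"ay":0,"az":0},
  {"hand":0,"x":-0.048,"y":0,"z":0,"ax":0,"ay":0,"az":0},
  {"hand":0,"x":-0.059,"y":0,"z":0,"ax":0,"ay":0,"az":0},
  {"hand":0,"x":-0.067,"y":0,"z":0,"ax":0,"ay":0,"az":0},
  {"hand":0,"x":-0.071,"y":0,"z":0,"ax":0,"ay":0,"az":0},
])

```text
t: 9.12
tool_pos: [0.5188, 0.1042, 0.2657]
orientation: [2.557, 1.825, -0.0]
force: [0.5, 0.3, 0.1]
opening: 0.0001
gripper_force: 0.1
```

```bash
python3 st.py side top
```

```text
t 9.12 tip tray [-35.2  23.4] z 0.0797 toolx ang 89.96 tilt [-0. -0. -1.] open 0.0001 F [0.5 0.3 0.1] q6 0.43
side
93 [252.0, 206.0] [77.8, -45.0]
87 [217.0, 243.0] [78.3, 44.4]
195 [302.0, 259.0] [-43.2, 15.7]
81 [285.0, 260.0] [-24.9, 27.9]
222 [208.0, 275.0] [52.2, 97.0]
top
70 [325.0, 185.0] [81.7, -40.4]
```

Request:
carry_out([
  {"hand":0,"x":0.01,"y":0,"z":0,"ax":0,"ay":0,"az":0},
  {"hand":0,"x":0.012,"y":-0.02,"z":0,"ax":0,"ay":0,"az":0},
  {"hand":0,"x":0.012,"y":-0.042,"z":0,"ax":0,"ay":0,"az":0},
  {"hand":0,"x":0.012,"y":-0.042,"z":0,"ax":0,"ay":0,"az":0},
  {"hand":0,"x":-0.01,"y":-0.042,"z":0,"ax":0,"ay":0,"az":0},
  {"hand":0,"x":-0.023,"y":-0.042,"z":0,"ax":0,"ay":0,"az":0},
  {"hand":0,"x":-0.023,"y":-0.042,"z":0,"ax":0,"ay":0,"az":0},
])

```text
t: 10.1
tool_pos: [0.4721, 0.0961, 0.2659]
orientation: [2.558, 1.823, 0.001]
force: [0.7, -0.3, -0.4]
opening: 0.0003
gripper_force: 0.0
```

```bash
python3 st.py side top
```

```text
t 10.1 tip tray [-76.7   0.6] z 0.0799 toolx ang 89.9 tilt [ 0.  0. -1.] open 0.0003 F [ 0.7 -0.3 -0.4] q6 0.43
side
151 [247.0, 209.0] [80.8, -35.2]
274 [302.0, 253.0] [-38.1, 4.5]
81 [320.0, 260.0] [-66.8, 5.4]
98 [332.0, 263.0] [-82.9, 3.4]
214 [208.0, 274.0] [52.3, 96.8]
top
```

Request:
carry_out([
  {"hand":0,"x":-0.001,"y":0.007,"z":0,"ax":0,"ay":0,"az":0},
  {"hand":0,"x":-0.001,"y":0.015,"z":0,"ax":0,"ay":0,"az":0},
  {"hand":0,"x":-0.001,"y":0.028,"z":0,"ax":0,"ay":0,"az":0},
  {"hand":0,"x":-0.001,"y":0.042,"z":0,"ax":0,"ay":0,"az":0},
  {"hand":0,"x":-0.001,"y":0.056,"z":0,"ax":0,"ay":0,"az":0},
  {"hand":0,"x":-0.001,"y":0.07,"z":0,"ax":0,"ay":0,"az":0},
  {"hand":0,"x":-0.001,"y":0.082,"z":0,"ax":0,"ay":0,"az":0},
  {"hand":0,"x":-0.001,"y":0.09,"z":0,"ax":0,"ay":0,"az":0},
])

```text
t: 11.2
tool_pos: [0.5573, 0.0661, 0.2657]
orientation: [-2.557, -1.825, 0.0]
force: [-1.0, -0.1, 0.6]
opening: 0.0006
gripper_force: 0.6
```

```bash
python3 st.py side top; python3 - <<'E'
from h import *
a,_=read_camera('side'); cv2.imwrite('pics/s5.png',cv2.resize(a[160:300,190:350],None,fx=4,fy=4,interpolation=2))
E
```

```text
t 11.2 tip tray [13.6 -0.1] z 0.0797 toolx ang 89.97 tilt [-0. -0. -1.] open 0.0006 F [-1.  -0.1  0.6] q6 0.36
side
101 [245.0, 210.0] [81.4, -31.6]
269 [329.0, 226.0] [-45.7, -60.8]
356 [264.0, 238.0] [25.2, 4.8]
89 [217.0, 243.0] [78.4, 44.3]
229 [208.0, 274.0] [52.3, 96.7]
top
247 [322.0, 256.0] [-43.2, -65.3]
```

View pics/s5.png

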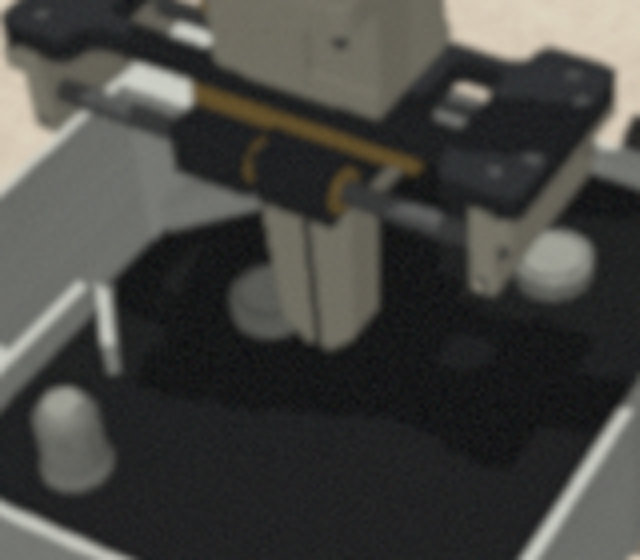

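Plug_a (crop 262,300) sits squarely ahead of the finger, as plug_b did. I'll continue to just past the tipping point, more gently this time.

Request:
carry_out([
  {"hand":0,"x":0,"y":0.01,"z":0,"ax":0,"ay":0,"az":0},
  {"hand":0,"x":0,"y":0.02,"z":0,"ax":0,"ay":0,"az":0},
  {"hand":0,"x":0,"y":0.03,"z":0,"ax":0,"ay":0,"az":0},
  {"hand":0,"x":0,"y":0.04,"z":0,"ax":0,"ay":0,"az":0},
  {"hand":0,"x":0,"y":0.048,"z":0,"ax":0,"ay":0,"az":0},
  {"hand":0,"x":0,"y":0.055,"z":0,"ax":0,"ay":0,"az":0},
  {"hand":0,"x":0,"y":0.06,"z":0,"ax":0,"ay":0,"az":0},
  {"hand":0,"x":0,"y":0.063,"z":0,"ax":0,"ay":0,"az":0},
])

```text
t: 12.35
tool_pos: [0.6163, 0.0459, 0.2657]
orientation: [-2.557, -1.825, 0.0]
force: [-0.6, 1.3, 0.0]
opening: 0.0002
gripper_force: 0.3
```

```bash
python3 st.py side
```

```text
t 12.35 tip tray [76.  -0.1] z 0.0797 toolx ang 89.98 tilt [-0. -0. -1.] open 0.0002 F [-0.6  1.3  0. ] q6 0.32
side
107 [252.0, 208.0] [75.9, -41.0]
289 [328.0, 225.0] [-43.8, -61.1]
195 [234.0, 225.0] [77.6, 2.5]
82 [217.0, 243.0] [77.7, 45.2]
224 [208.0, 274.0] [52.5, 96.9]
```

Request:
carry_out([
  {"hand":0,"x":0,"y":0.002,"z":0,"ax":0,"ay":0,"az":0},
  {"hand":0,"x":0,"y":0.004,"z":0,"ax":0,"ay":0,"az":0},
  {"hand":0,"x":0,"y":0.005,"z":0,"ax":0,"ay":0,"az":0},
])

```text
t: 12.78
tool_pos: [0.6209, 0.0443, 0.2658]
orientation: [2.557, 1.825, 0.0]
force: [-1.1, -0.0, 0.8]
opening: 0.0006
gripper_force: 0.4
```

```bash
python3 st.py side; python3 - <<'E'
from h import *
a,d=read_camera('side');p=camera_params('side');P=cloud(p,d);t=(P[...,:2]-O);m=(t@X>.095)&(t@X<.16)&(abs(t@Y)<.07)
for lo,hi in((-.01,.02),(.02,.05),(.05,.065),(.065,.1)): k=m&(P[...,2]>lo)&(P[...,2]<hi); print(lo,k.sum(),(T(P[k]).mean(0) if k.any() else ''), np.median(a[k]) if k.any() else '')
cv2.imwrite('pics/s6.png',cv2.resize(a[180:270,170:290],None,fx=5,fy=5,interpolation=2))
E
```

```text
t 12.78 tip tray [80.8 -0. ] z 0.0798 toolx ang 89.99 tilt [ 0.  0. -1.] open 0.0006 F [-1.1 -0.   0.8] q6 0.32
side
92 [288.0, 196.0] [41.2, -90.9]
134 [251.0, 208.0] [76.5, -39.4]
279 [327.0, 225.0] [-43.4, -60.8]
159 [233.0, 224.0] [79.7, 1.9]
83 [217.0, 243.0] [77.8, 45.0]
223 [208.0, 274.0] [52.4, 96.6]
-0.01 28 [157.52857143  -6.85      ] 108.0
0.02 475 [157.19768421  -2.47242105] 103.0
0.05 361 [157.23545706   1.34265928] 103.0
0.065 1238 [133.91534733  17.48820679] 103.0
```

Request:
carry_out([
  {"hand":0,"x":0,"y":0.002,"z":0,"ax":0,"ay":0,"az":0},
  {"hand":0,"x":0,"y":0.003,"z":0,"ax":0,"ay":0,"az":0},
  {"hand":0,"x":0,"y":-0.005,"z":0,"ax":0,"ay":0,"az":0},
  {"hand":0,"x":0,"y":-0.025,"z":0,"ax":0,"ay":0,"az":0},
  {"hand":0,"x":0,"y":-0.025,"z":0,"ax":0,"ay":0,"az":0},
])

```text
t: 13.5
tool_pos: [0.5961, 0.0529, 0.2653]
orientation: [-2.556, -1.826, 0.001]
force: [0.1, -0.2, 0.4]
opening: 0.0003
gripper_force: 0.0
```

```bash
python3 st.py side; python3 - <<'E'
from h import *
a,d=read_camera('side')
cv2.imwrite('pics/s7.png',cv2.resize(a[180:270,170:290],None,fx=5,fy=5,interpolation=2))
E
```

```text
t 13.5 tip tray [54.4 -0. ] z 0.0793 toolx ang 90.02 tilt [-0.    -0.001 -1.   ] open 0.0003 F [ 0.1 -0.2  0.4] q6 0.33
side
298 [328.0, 225.0] [-44.2, -61.2]
196 [247.0, 230.0] [55.5, 1.9]
76 [217.0, 243.0] [77.7, 45.0]
224 [208.0, 275.0] [52.2, 97.0]
```

View pics/s7.png

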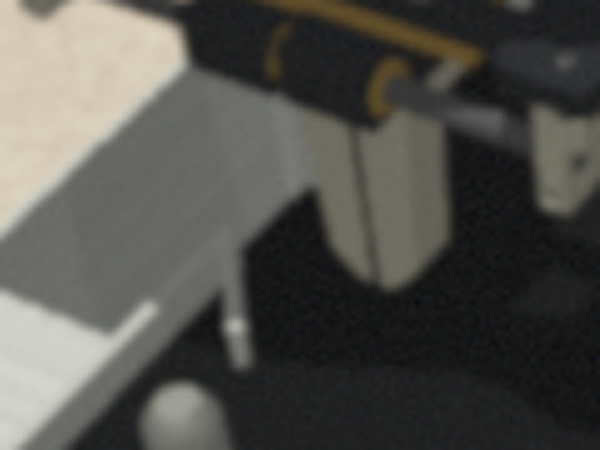

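The gate, around crop (260,165), shows only the slot's end wall, so plug_a has dropped. Next is plug_c: go over to its -y side.

Request:
carry_out([
  {"hand":0,"x":0,"y":-0.01,"z":-0.05,"ax":0,"ay":0,"az":0},
  {"hand":0,"x":-0.03,"y":-0.035,"z":-0.052,"ax":0,"ay":0,"az":0},
  {"hand":0,"x":-0.065,"y":-0.07,"z":-0.052,"ax":0,"ay":0,"az":0},
  {"hand":0,"x":-0.097,"y":-0.097,"z":-0.052,"ax":0,"ay":0,"az":0},
  {"hand":0,"x":-0.097,"y":-0.097,"z":-0.052,"ax":0,"ay":0,"az":0},
  {"hand":0,"x":-0.097,"y":-0.097,"z":-0.02,"ax":0,"ay":0,"az":0},
  {"hand":0,"x":-0.097,"y":-0.097,"z":0.0,"ax":0,"ay":0,"az":0},
  {"hand":0,"x":-0.097,"y":-0.097,"z":0.0,"ax":0,"ay":0,"az":0},
])

```text
t: 14.6
tool_pos: [0.4739, -0.0076, 0.2644]
orientation: [-2.556, -1.824, 0.003]
force: [0.0, -0.1, 1.0]
opening: 0.0005
gripper_force: 0.0
```

```bash
cat > slot.py <<'E'
from h import *
p=camera_params('top'); im,d=read_camera('top'); P=cloud(p,d); t=P[...,:2]-O
m=((t@X>.09)&(t@X<.165)&(abs(t@Y)<.075)&(P[...,2]<.06)); print('slot floor px',m.sum(),'z',np.percentile(P[m][:,2],[5,50,95]).round(3))
b=(m&(im.max(2)>np.median(im.max(2)[m])+22)).astype(np.uint8); n,l,st,ce=cv2.connectedComponentsWithStats(b)
for i in range(1,n):
    if st[i,4]>25: print(st[i],ce[i].round(0),T(onplane(p,ce[i],.014))[0],'z',np.median(P[l==i][:,2]).round(3))
E
python3 st.py side top; python3 slot.py
```

```text
t 14.6 tip tray [-41.8 -97. ] z 0.0784 toolx ang 89.98 tilt [-0.    -0.003 -1.   ] open 0.0005 F [ 0.  -0.1  1. ] q6 0.21
side
149 [286.0, 194.0] [46.0, -94.2]
194 [249.0, 208.0] [79.6, -37.8]
66 [330.0, 210.0] [-31.8, -91.6]
94 [340.0, 212.0] [-48.0, -95.2]
232 [328.0, 226.0] [-45.3, -59.5]
87 [217.0, 243.0] [78.3, 44.4]
219 [208.0, 274.0] [52.4, 96.7]
top
82 [280.0, 175.0] [81.3, 40.8]
slot floor px 1309 z [0.002 0.016 0.056]
```

Request:
carry_out([
  {"hand":0,"x":0.006,"y":0,"z":0,"ax":0,"ay":0,"az":0},
  {"hand":0,"x":0.013,"y":0,"z":0,"ax":0,"ay":0,"az":0},
  {"hand":0,"x":0.025,"y":0,"z":0,"ax":0,"ay":0,"az":0},
  {"hand":0,"x":0.038,"y":0,"z":0,"ax":0,"ay":0,"az":0},
  {"hand":0,"x":0.051,"y":0,"z":0,"ax":0,"ay":0,"az":0},
  {"hand":0,"x":0.063,"y":0,"z":0,"ax":0,"ay":0,"az":0},
  {"hand":0,"x":0.071,"y":0,"z":0,"ax":0,"ay":0,"az":0},
  {"hand":0,"x":0.075,"y":0,"z":0,"ax":0,"ay":0,"az":0},
])

```text
t: 15.75
tool_pos: [0.4984, 0.0637, 0.2656]
orientation: [-2.556, -1.826, 0.0]
force: [-0.8, -1.2, 0.3]
opening: 0.0009
gripper_force: 0.2
```

```bash
python3 st.py side top; python3 slot.py
```

```text
t 15.75 tip tray [-41.3 -21.5] z 0.0796 toolx ang 90.02 tilt [-0. -0. -1.] open 0.0009 F [-0.8 -1.2  0.3] q6 0.36
side
180 [249.0, 208.0] [79.3, -38.9]
89 [217.0, 243.0] [78.4, 44.3]
452 [307.0, 251.0] [-42.6, -1.9]
225 [209.0, 274.0] [52.4, 96.6]
top
slot floor px 279 z [0.007 0.041 0.059]
```

Request:
carry_out([
  {"hand":0,"x":-0.01,"y":0,"z":0,"ax":0,"ay":0,"az":0},
  {"hand":0,"x":-0.012,"y":-0.02,"z":0,"ax":0,"ay":0,"az":0},
  {"hand":0,"x":-0.012,"y":-0.038,"z":0,"ax":0,"ay":0,"az":0},
  {"hand":0,"x":-0.012,"y":-0.038,"z":0,"ax":0,"ay":0,"az":0},
  {"hand":0,"x":0.008,"y":-0.038,"z":0,"ax":0,"ay":0,"az":0},
  {"hand":0,"x":0.022,"y":-0.038,"z":0,"ax":0,"ay":0,"az":0},
  {"hand":0,"x":0.022,"y":-0.038,"z":0,"ax":0,"ay":0,"az":0},
])

```text
t: 16.77
tool_pos: [0.47, 0.0967, 0.2658]
orientation: [2.556, 1.827, 0.0]
force: [0.2, 0.0, -0.4]
opening: 0.0003
gripper_force: 0.0
```

```bash
python3 st.py side top
```

```text
t 16.77 tip tray [-78.9   0.5] z 0.0798 toolx ang 90.05 tilt [-0.  0. -1.] open 0.0003 F [ 0.2  0.  -0.4] q6 0.43
side
168 [247.0, 209.0] [80.6, -35.9]
85 [217.0, 243.0] [77.8, 44.9]
269 [305.0, 256.0] [-44.3, 8.0]
81 [322.0, 261.0] [-69.1, 5.3]
88 [332.0, 264.0] [-84.7, 4.7]
231 [208.0, 274.0] [52.5, 96.6]
top
71 [325.0, 185.0] [81.8, -40.4]
```

Plug_c coasted about 4 mm past the middle line. I'll nudge it back slowly from the +y side before the forward sweep.

Request:
carry_out([
  {"hand":0,"x":0.02,"y":0,"z":0,"ax":0,"ay":0,"az":0},
  {"hand":0,"x":0.037,"y":0,"z":0,"ax":0,"ay":0,"az":0},
  {"hand":0,"x":0.037,"y":0.018,"z":0,"ax":0,"ay":0,"az":0},
  {"hand":0,"x":0.037,"y":0.036,"z":0,"ax":0,"ay":0,"az":0},
  {"hand":0,"x":0.032,"y":0.036,"z":0,"ax":0,"ay":0,"az":0},
  {"hand":0,"x":0.028,"y":0.036,"z":0,"ax":0,"ay":0,"az":0},
  {"hand":0,"x":0.025,"y":0.036,"z":0,"ax":0,"ay":0,"az":0},
  {"hand":0,"x":0.0225,"y":0.036,"z":0,"ax":0,"ay":0,"az":0},
])

```text
t: 17.88
tool_pos: [0.5105, 0.1059, 0.2658]
orientation: [-2.557, -1.825, -0.0]
force: [-0.1, -0.4, -0.5]
opening: 0.0004
gripper_force: 0.1
```

Request:
carry_out([
  {"hand":0,"x":0,"y":0,"z":0,"ax":0,"ay":0,"az":0},
  {"hand":0,"x":0.01,"y":0,"z":0,"ax":0,"ay":0,"az":0},
  {"hand":0,"x":0.013,"y":-0.018,"z":0,"ax":0,"ay":0,"az":0},
  {"hand":0,"x":0.013,"y":-0.036,"z":0,"ax":0,"ay":0,"az":0},
  {"hand":0,"x":0.013,"y":-0.036,"z":0,"ax":0,"ay":0,"az":0},
  {"hand":0,"x":-0.01,"y":-0.036,"z":0,"ax":0,"ay":0,"az":0},
  {"hand":0,"x":-0.0225,"y":-0.036,"z":0,"ax":0,"ay":0,"az":0},
  {"hand":0,"x":-0.0225,"y":-0.036,"z":0,"ax":0,"ay":0,"az":0},
])

```text
t: 18.88
tool_pos: [0.4696, 0.0958, 0.2658]
orientation: [2.558, 1.823, 0.0]
force: [0.9, -0.4, -0.5]
opening: 0.0004
gripper_force: 0.0
```

```bash
python3 st.py side top
```

```text
t 18.88 tip tray [-79.   -0.5] z 0.0798 toolx ang 89.9 tilt [ 0.  0. -1.] open 0.0004 F [ 0.9 -0.4 -0.5] q6 0.43
side
172 [248.0, 209.0] [80.3, -36.9]
85 [217.0, 243.0] [77.8, 44.9]
273 [307.0, 253.0] [-44.4, 3.1]
86 [322.0, 260.0] [-69.2, 4.0]
94 [332.0, 264.0] [-84.4, 3.5]
227 [209.0, 274.0] [52.3, 96.6]
top
64 [325.0, 186.0] [80.8, -41.6]
```

Plug_c is now at y≈0 (3.1 measured, minus the 3 mm side-view bias). Sweeping it forward.

Request:
carry_out([
  {"hand":0,"x":0,"y":0.004,"z":0,"ax":0,"ay":0,"az":0},
  {"hand":0,"x":0,"y":0.01,"z":0,"ax":0,"ay":0,"az":0},
  {"hand":0,"x":0,"y":0.022,"z":0,"ax":0,"ay":0,"az":0},
  {"hand":0,"x":0,"y":0.036,"z":0,"ax":0,"ay":0,"az":0},
  {"hand":0,"x":0,"y":0.05,"z":0,"ax":0,"ay":0,"az":0},
  {"hand":0,"x":0,"y":0.064,"z":0,"ax":0,"ay":0,"az":0},
  {"hand":0,"x":0,"y":0.078,"z":0,"ax":0,"ay":0,"az":0},
  {"hand":0,"x":0,"y":0.09,"z":0,"ax":0,"ay":0,"az":0},
])

```text
t: 19.98
tool_pos: [0.5556, 0.0667, 0.2657]
orientation: [-2.557, -1.825, 0.0]
force: [0.1, 0.2, 0.7]
opening: 0.0011
gripper_force: 0.3
```

```bash
python3 st.py side
```

```text
t 19.98 tip tray [11.7 -0.1] z 0.0797 toolx ang 89.98 tilt [ 0. -0. -1.] open 0.0011 F [0.1 0.2 0.7] q6 0.36
side
94 [245.0, 211.0] [81.5, -31.3]
337 [265.0, 238.0] [22.9, 4.3]
89 [217.0, 243.0] [78.4, 44.3]
229 [208.0, 274.0] [52.4, 96.6]
```

Request:
carry_out([
  {"hand":0,"x":0,"y":0.01,"z":0,"ax":0,"ay":0,"az":0},
  {"hand":0,"x":0,"y":0.02,"z":0,"ax":0,"ay":0,"az":0},
  {"hand":0,"x":0,"y":0.03,"z":0,"ax":0,"ay":0,"az":0},
  {"hand":0,"x":0,"y":0.04,"z":0,"ax":0,"ay":0,"az":0},
  {"hand":0,"x":0,"y":0.049,"z":0,"ax":0,"ay":0,"az":0},
  {"hand":0,"x":0,"y":0.057,"z":0,"ax":0,"ay":0,"az":0},
  {"hand":0,"x":0,"y":0.062,"z":0,"ax":0,"ay":0,"az":0},
  {"hand":0,"x":0,"y":0.065,"z":0,"ax":0,"ay":0,"az":0},
])

```text
t: 21.02
tool_pos: [0.6164, 0.0459, 0.2657]
orientation: [-2.557, -1.825, 0.0]
force: [0.2, 0.3, 1.0]
opening: 0.0002
gripper_force: 0.4
```

Request:
carry_out([
  {"hand":0,"x":0,"y":0.002,"z":0,"ax":0,"ay":0,"az":0},
  {"hand":0,"x":0,"y":0.004,"z":0,"ax":0,"ay":0,"az":0},
  {"hand":0,"x":0,"y":0.006,"z":0,"ax":0,"ay":0,"az":0},
  {"hand":0,"x":0,"y":0.007,"z":0,"ax":0,"ay":0,"az":0},
  {"hand":0,"x":0,"y":0,"z":0,"ax":0,"ay":0,"az":0},
  {"hand":0,"x":0,"y":-0.02,"z":0,"ax":0,"ay":0,"az":0},
  {"hand":0,"x":0,"y":-0.03,"z":-0.03,"ax":0,"ay":0,"az":0},
  {"hand":0,"x":0,"y":-0.05,"z":-0.07,"ax":0,"ay":0,"az":0},
])

```text
t: 22.02
tool_pos: [0.5677, 0.0623, 0.335]
orientation: [-2.556, -1.824, 0.004]
force: [0.9, 0.9, 0.4]
opening: 0.0006
gripper_force: 0.0
```

```bash
python3 st.py side
```

```text
t 22.02 tip tray [24.1 -0.6] z 0.149 toolx ang 89.97 tilt [-0.001 -0.003 -1.   ] open 0.0006 F [0.9 0.9 0.4] q6 0.35
side
167 [286.0, 194.0] [46.4, -94.6]
164 [248.0, 209.0] [79.5, -36.7]
81 [217.0, 243.0] [78.4, 44.2]
217 [208.0, 275.0] [52.1, 97.2]
```

Request:
carry_out([
  {"hand":0,"x":0,"y":-0.03,"z":-0.05,"ax":0,"ay":0,"az":0},
  {"hand":0,"x":0.03,"y":-0.06,"z":-0.08,"ax":0,"ay":0,"az":0},
  {"hand":0,"x":0.08,"y":-0.08,"z":-0.09,"ax":0,"ay":0,"az":0},
  {"hand":0,"x":0.13,"y":-0.1,"z":-0.09,"ax":0,"ay":0,"az":0},
  {"hand":0,"x":0.18,"y":-0.12,"z":-0.09,"ax":0,"ay":0,"az":0},
  {"hand":0,"x":0.23,"y":-0.14,"z":-0.09,"ax":0,"ay":0,"az":0},
  {"hand":0,"x":0.28,"y":-0.16,"z":-0.09,"ax":0,"ay":0,"az":0},
  {"hand":0,"x":0.28,"y":-0.16,"z":-0.09,"ax":0,"ay":0,"az":0},
])

```text
t: 23.08
tool_pos: [0.507, 0.3823, 0.4248]
orientation: [-2.552, -1.83, 0.001]
force: [-0.5, -0.8, -0.6]
opening: 0.0002
gripper_force: 0.0
```

```bash
python3 st.py side top; python3 slot.py; python3 - <<'E'
from h import *
a,_=read_camera('side');b,_=read_camera('top')
b=np.clip(b[120:260,220:390].astype(float)*2.2,0,255).astype(np.uint8)
cv2.imwrite('pics/s8.png',np.hstack([cv2.resize(a[160:300,130:270],(380,380),interpolation=2),cv2.resize(b,(410,380),interpolation=2)]))
E
```

```text
t 23.07 tip tray [-136.9  282.6] z 0.2388 toolx ang 90.24 tilt [-0.    -0.001 -1.   ] open 0.0002 F [-0.5 -0.8 -0.6] q6 0.89
side
199 [286.0, 194.0] [46.5, -94.2]
top
84 [280.0, 175.0] [81.3, 40.9]
64 [325.0, 186.0] [80.5, -41.7]
slot floor px 1899 z [0.002 0.014 0.054]
[301 155  22  20 238] [311. 165.] [135.5  -3. ] z 0.025
```

View pics/s8.png

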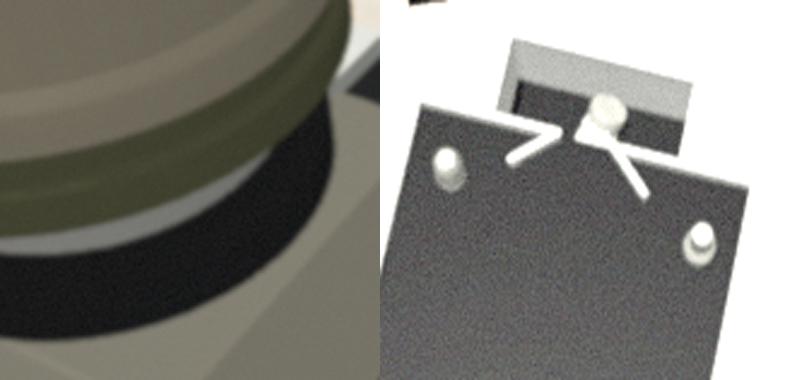

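The deck is clear of plugs. The bolt and nut still stand, at (447,168) and (700,245). One plug lies in the slot at (607,115), with another bright patch beside it at (590,132), nearer the gate. I'll check that patch's height.

```bash
python3 - <<'E'
from h import *
p=camera_params('top'); ds=[];
for _ in range(4): im,d=read_camera('top'); ds.append(d)
P=cloud(p,np.median(ds,0)); print('rows 152..176, cols 290..326'); 
print((P[152:178:2,290:328:2,2]*1000).round(0).astype(int)); print(im.max(2)[152:178:2,290:328:2])
for u,v in((305,168),(307,169)): print(T(P[v,u]),T(onplane(p,[[u,v]],.015)))
E
```

```text
rows 152..176, cols 290..326
[[ 5  5  9 12 13 14 19 22 24 28 29 30 34 35 39 38 44 46 47]
 [ 6  3  2  5  4  6  8 11 14 13 21 20 24 27 30 29 30 35 36]
 [ 4  5  3  4  5  4  3  6  4 26 27 23 21 22 17 20 21 24 28]
 [ 3  3  4  5  3  4  4  5  4 31 29 28 26 23 22  9  9 11 15]
 [ 4  4  3  4  4  5  2  4  4 34 33 32 27 28 23 24  5  5  6]
 [ 3  3  3  4  3  6  5  4 28 32 35 35 30 31 26 27 22  5  5]
 [ 3  6  5  4  4  2  5 14 13 30 32 36 35 35 31 28  1  4  5]
 [ 3  4  4  6  5  4  5 17 23 22 31 32 33 32 31 25  5  3  3]
 [88 91 89  4  4  5 22 26 22 23 23 24 29 27 24  6  5  3  5]
 [90 90 86  3  5  4 22 25 22 24 22 22 24 16 11  4  5  2  6]
 [84 81 75 75 75 75 73 26 23 23 24 25 24 14  3  4  5  3  6]
 [76 76 75 74 76 74 77 73 75 74 76 75 24 88 90 89 90  4  5]
 [73 77 73 77 75 76 75 75 75 75 75 75 74 83 91 86 88 89 90]]
[[ 54  67  74  80  86  87  87  90  87  86  86  86  89  87  89  87  90  88
   90]
 [ 34  34  40  45  54  61  72  75  85  87  93  96  92  90  86  87  85  86
   89]
 [ 34  32  40  38  34  29  33  40  48  97 115 115 110 115 101  89  87  89
   90]
 [ 36  35  38  33  41  35  31  37  57 114 114 115 113 117 116 102  79  84
   82]
 [ 41  35  37  37  34  38  39  37  70 111 117 115 116 115 116 114  67  48
   56]
 [ 32  34  39  38  36  42  34  52 109 107 118 118 116 115 117 119  64  35
   36]
 [ 34  30  41  38  36  32  36 122 135 108 117 118 117 113 111 103  44  35
   38]
 [129  92  67  38  36  34  67 137 140 135 109 113 107 102  88  56  22  38
   43]
 [173 176 150  45  37  47 124 141 140 142 138 122 117  89  64  20  37  40
   35]
 [162 137  97  40  36  72 138 141 142 144 142 147 142 102  57  31  36  35
   36]
 [ 97  70  56  40  38  41  80 101 120 130 143 144 146 151 110  77  56  43
   34]
 [ 43  42  39  40  39  37  40  35  36  50  71  91 118 163 172 167 157 138
  115]
 [ 42  38  37  41  36  39  43  38  37  35  35  39  45 105 169 144 129 153
  158]]
[[123.    6.2]] [[126.2   7.2]]
[[122.1   2.2]] [[125.2   3. ]]
```

```bash
python3 -c "
from plant import robot; print(robot.close_job())"
```

```text
the job is handed in; nothing more can be done
None
```

All three plugs went through the gate one at a time and now lie in the slot, with the bolt and nut still standing and the hand clear; I handed the job in at about 23 s, but no verdict came back, I didn't re-measure the brake pads, and one plug isn't directly visible (two show stacked or leaning, the deck is empty).

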